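# Put a four-part drip coffee filter together on a mug

## Robot

A 6-joint arm with a two-finger parallel gripper is mounted at the origin on a cart in front of the work surface, level with it; the furniture and walls round the work are solid. World frame = base frame: x ahead of the robot, y to its left, z up, the work surface at z = 0. Lengths are in m, angles in degrees, forces in N, time in s.
With the tool pointing down it reaches from about 0.375 to 0.975 m from the base axis. Payload 3.8 kg.
Tool frame: the origin (TCP) lies at the very end of the fingers, on their centre line; the grasp point (between the pads) lies robot.pinch_z behind it (robot.pinch_z is the distance from the TCP to the grasp point, in m); x points along the fingers, z is the direction in which the jaws open and shut, and the axes are right-handed (so a half turn about x gives the same grasp; the last joint's range is limited). The gripper opens to 85 mm and grips with 20 to 120 N. Pads are 22 mm wide; open, the fingers measure 114 mm over their backs; the gripper's body (76 mm by 85 mm) begins 54 mm behind the grasp point. The pads swing forward as they close: fully open they stand 13 mm farther back than shut.
Start: joints at [72.943, 15.12, 91.902, -0, 72.978, -2.114], TCP at [0.174, 0.652, 0.231] pointing down, gripper open.
Joint ranges: [-150.88, 150.88], [-54.13, 125.18], [17.81, 147.31], [-75.09, 255.09], [0, 152.58], [-146.25, 146.25]. Speed limits (degrees/s): [147.25, 147.25, 180, 180, 180, 180].

## Interface

Orientations are given as a 3x3 rotation matrix whose columns are the frame's x, y, z axes.
In Python, from station import robot, viewer, job_done gives the robot as it stands. The module is installed in compiled form; this text tells all that it offers.
- The arm moves only by the tool servo_tool, never from a script. Its argument "deltas" is a list of rows, each an object of numbers: "x", "y", "z": the shift along the tool's x, y, z in m; "wx", "wy", "wz": the turn, a rotation vector about the tool's x, y, z in degrees; "hand": the closure, from -1 (fully open) to 1 (shut), so that 0 is half open. A call has 1 to 10 rows; each row is the pose to reach, as a shift and turn from the pose commanded when the call began, along the tool's axes at that moment; what a row does not reach only later rows make up. A row lasts 1/8 s, in which the tool goes at most 62.5 mm and 10.7 degrees, less where a joint would pass 70% of its speed; a pose out of reach is approached as far as the arm can. A call with a gripper value outside its range is refused whole. The fingers move at their own pace and stop on an object; "force" is the grip in N (left out, the last holds). Time passes only in rows, so rows that repeat a pose let the fingers close. It gives the time, the measured TCP pose, the force and the opening at its end, in the units of the state.
- robot.state(): the state, without advancing time (a new reading comes with each control period).
- viewer.camera(name): name is "side" or "top" or "wrist"; returns a dict with "image" (400x640x3 uint8, blue, green, red), "intrinsics" (3x3 intrinsics, pixels), "distortion" ([k1, k2, p1, p2, k3] as OpenCV has them; the pictures are not rectified), "camera_from_world" (4x4, takes a point from world to camera coordinates). Camera axes: x right, y down, z forward; pixel columns grow to the right and rows downward; lengths in m; the calibration is good to about 2 mm. A picture is of the moment at which its call begins. There is no depth.
- job_done(): hands the job in, once; it reports no verdict.
Trained networks look in the newest picture that a camera, given by its name, has taken for a name from the list of things; names that differ only in an ending like _2 or _b are one class to them, and where a whole thing is asked for, a point or a joint stands for the part that bears it (a point fixed in the world has none). Each returns a list of dicts, best first, with "conf" (0 to 1); they miss things now and then, are a little off and sometimes report something else, mostly with a low value. They report only what shows in the picture. A call takes as long as a camera call. They do not tell look-alikes from the thing itself.
- viewer.trace(camera, name): "region" (400x640 bool, what is visible of it) and "position" ([column, row] in pixels, amid what is visible of it).
The state is a dict: "t": time; "joint_positions": joint angles; "joint_velocities": joint speeds; "effort": joint torques, N m; "tcp_pos": TCP position; "ee_rot": TCP orientation; "contact_force": force on the tool from outside, world axes, zero at the start; "wrist_torque": the same for the moment, N m; "gripper_width": finger opening in m.
Only numpy, scipy, OpenCV 4.12 (cv2) and the standard library are available. Lean on these libraries where they do the work, as an engineer would, in place of code of your own. Each camera call takes 0.05 s, during which the arm holds its last target. There are 200 camera calls.

## Task

The washed drip coffee filter lies in pieces among the cups on the washing machine. Put it together on the mug that stands there (the one with a handle), in this order: the wide plate flat over the mug's mouth with its ring up, the brewing cup upright in that ring, the press right down to the bottom of the brewing cup with its knob up, and last the lid over the brewing cup. Lower each part into place instead of letting it fall, and leave the glass tumbler and the plastic beaker where they stand.

Things in the scene. Friction and masses are not known exactly. Their poses are not given: they have to be found in the camera images.
- mug_mouth (a point): Centre of the mug's mouth, in the plane of its rim. White ceramic mug with a dark band, the only vessel with a handle on the washer; 95 mm tall, loose, upright; rim 92 mm across outside, about 80 inside. Axes are the mug's: z up, handle towards -y, reaching 78 mm from the mug's axis.
- filter_plate: Steel plate: round brim 111 mm across with an upright ring on it, 65 mm outside, 61 inside, open at the top; take it by the ring's outside. The boss below (68 mm, tapering to 62) drops into the mug's mouth, the brim rests on its rim. Origin: centre of the boss's underside, on which it stands; z up. Brim underside z = 5 mm, brim top and floor in the ring 7.5, ring top 23.5.
- brew_cup: Brewing cup: small plain steel cup without handle, mouth up, 50 mm tall; rim 58 mm across outside, 53 inside; 54 mm across near the foot, foot 48; floor 3 mm thick. Its foot goes into the plate's ring and stands on the plate's floor. Origin: centre of its underside; z up. Take it from above by its outside near the rim.
- press: Press: perforated steel disc 43 mm across (lower edge 40), thin 6 mm stem, black round knob 14 mm across from 44 to 63 mm above the underside; stands on its disc, knob up. Standing on the brewing cup's floor, its knob's top is 16 mm above the cup's rim. Origin: centre of the disc's underside; z up. Take it by the knob.
- filter_lid: Lid: hollow steel cap, skirt 74 mm across, narrower crown 52 mm, black knob 16 mm across from 34 to 46 mm up; stands on its skirt, knob up. The skirt (inside 70 mm at the bottom, 66 at the top) goes over the brewing cup's rim; the shoulder inside, at z = 8 mm, rests on that rim. Origin: centre of the skirt's lower edge plane; z up. Take it by the knob.
- beaker: Bystander: teal plastic beaker without a handle, 80 mm across, 58 mm tall, standing upright. Origin: centre of its underside. Not to be moved.
- tumbler: Bystander: clear drinking glass without a handle, 82 mm across, 89 mm tall, standing upright. Origin: centre of its underside. Not to be moved.
Not all that is in view belongs to the job. Leave any turquoise look-alike of the press alone.

How it is judged (in metres and radians):
On the way, in this order (a step that is already met when the one before it is completed fails the run):
1. the plate lies level on the mug's rim, its boss in the mug's mouth (horizontal distance between filter_plate and mug_mouth below 0.01 m and z of filter_plate in the frame of mug_mouth between -0.009 and -0.001 m and angle between filter_plate's own z axis and vertical below 0.09 rad), for 0.2 s.
2. the brewing cup stands in the ring of the plate on the mug (all of step 1 and horizontal distance between brew_cup and filter_plate below 0.008 m and z of brew_cup in the frame of filter_plate between 0.0045 and 0.0105 m and angle between brew_cup's own z axis and vertical below 0.09 rad), for 0.2 s.
3. the press stands on the floor of the brewing cup (all of step 2 and horizontal distance between press and brew_cup below 0.008 m and z of press in the frame of brew_cup between 0 and 0.006 m and angle between press's own z axis and vertical below 0.09 rad), for 0.2 s.
4. the lid sits over the rim of the brewing cup (all of step 3 and horizontal distance between filter_lid and brew_cup below 0.009 m and z of filter_lid in the frame of brew_cup between 0.039 and 0.045 m and angle between filter_lid's own z axis and vertical below 0.09 rad), for 0.2 s.
At the end, for the whole second after the job is handed in: Mug upright. Sideways within: plate to mug mouth 10 mm, brewing cup to plate 8, press to cup 8, lid to cup 9. Heights: plate 5 mm below the rim (+-4), cup 7.5 above plate origin, press 3 and lid 42 above cup origin (+-3). All four within 0.09 rad of upright, slower than 20 mm/s (all of step 4 and angle between mug_mouth's own z axis and vertical below 0.06 rad and linear speed of each of filter_plate, brew_cup, press, filter_lid below 0.02 m/s); the robot touches nothing.
It fails at once if a part of the filter falls freely at more than 0.7 m/s (a drop of over 25 mm) ((linear speed of filter_plate above 0.7 m/s and contact force between filter_plate and the fingers below 0.05 N) or (linear speed of brew_cup above 0.7 m/s and contact force between brew_cup and the fingers below 0.05 N) or (linear speed of press above 0.7 m/s and contact force between press and the fingers below 0.05 N) or (linear speed of filter_lid above 0.7 m/s and contact force between filter_lid and the fingers below 0.05 N)).
It fails at once if the tumbler or the beaker is shifted by more than 25 mm or tipped over (distance of any of beaker, tumbler from where it was at the start of the episode above 0.025 m or angle between any of beaker, tumbler's own z axis and vertical above 0.4 rad).
It also fails if it takes over 96 s, if anything falls off the work surface, if the arm or the gripper's body presses on something with over 40 N, if the wrist force passes 120 N, or if a joint passes its speed limit or range.

## Working session

There is one attempt and no reset: what is moved stays moved. The work goes in short steps, Python scripts to look and compute and a tool call to move; the robot and the scene stay as the last step left them, time stands still between calls to the robot, and variables do not carry over. Pictures are saved under pics/ and viewed, about 12 in all and at most 16, crops included, and the job is handed in when it is done.

Besides the shell and the picture viewer there is one more tool, called after "Emit:" as name(argument=value, ...), one argument or row to a line, values as JSON. servo_tool: Moves the arm, as the interface text tells. Its arguments: {"type":"object","properties":{"deltas":{"type":"array"},"force":{"type":"number"}},"required":["deltas"]}

```bash
mkdir -p pics
cat > h.py <<'E'
import numpy as np, cv2
from station import robot, viewer, job_done
np.set_printoptions(precision=4, suppress=True)
def ray(c,px):
    K=np.array(c["intrinsics"],float);D=np.array(c["distortion"],float)
    u=cv2.undistortPoints(np.array([[px]],float),K,D)[0,0]
    T=np.array(c["camera_from_world"]);R,t=T[:3,:3],T[:3,3]
    return -R.T@t, R.T@np.array([u[0],u[1],1])
def onz(c,px,z):
    o,d=ray(c,px); return o+d*(z-o[2])/d[2]
def proj(c,P):
    T=np.array(c["camera_from_world"]);P=np.atleast_2d(np.array(P,float))
    return cv2.projectPoints(P,cv2.Rodrigues(T[:3,:3])[0],T[:3,3],np.array(c["intrinsics"],float),np.array(c["distortion"],float))[0][:,0]
E
cat > a.py <<'E'
from h import *
s=robot.state();print(s["t"],s["tcp_pos"],s["ee_rot"],s["gripper_width"],robot.pinch_z)
for n in ["side","top","wrist"]:
    c=viewer.camera(n);cv2.imwrite(f"pics/{n}0.png",c["image"])
    print(n,"cam at",ray(c,(320,200))[0],"dir",ray(c,(320,200))[1])
    for o in ["mug_mouth","filter_plate","brew_cup","press","filter_lid","beaker","tumbler"]:
        for r in viewer.trace(n,o):
            m=r["region"];ys,xs=np.nonzero(m)
            print(o,round(r["conf"],2),np.round(r["position"]),"bbox",xs.min(),ys.min(),xs.max(),ys.max(),"z0:",onz(c,r["position"],0.0))
E
python3 a.py; python3 -c "
import cv2,numpy as np
cv2.imwrite('pics/all.png',np.vstack([cv2.imread('pics/top0.png')]))"
```

```text
0.0 [0.1738 0.6515 0.23  ] [[-0.0007 -0.9662  0.2579]
 [-0.0021  0.2579  0.9662]
 [-1.      0.0001 -0.0022]] 0.08530645751348155 0.0187
side cam at [ 0.267  -0.6167  0.605 ] dir [ 0.3146  0.7057 -0.6351]
mug_mouth 0.84 [338. 284.] bbox 307 251 368 319 z0: [ 0.4965 -0.1931  0.    ]
filter_plate 0.56 [370. 251.] bbox 342 235 393 272 z0: [ 0.5968 -0.1421  0.    ]
filter_plate 0.34 [317. 164.] bbox 300 151 330 183 z0: [0.6212 0.2007 0.    ]
brew_cup 0.88 [278. 203.] bbox 265 190 289 220 z0: [0.4691 0.0849 0.    ]
brew_cup 0.23 [252. 176.] bbox 247 155 262 180 z0: [0.441 0.22  0.   ]
press 0.71 [253. 172.] bbox 247 155 262 180 z0: [0.449  0.2346 0.    ]
filter_lid 0.6 [298. 243.] bbox 281 230 314 259 z0: [ 0.464 -0.061  0.   ]
beaker 0.64 [318. 166.] bbox 300 150 329 183 z0: [0.6193 0.1919 0.    ]
tumbler 0.74 [340. 197.] bbox 323 173 358 223 z0: [0.6164 0.0456 0.    ]
top cam at [ 0.3271 -0.0084  1.0335] dir [ 0.2234 -0.0125 -0.9748]
mug_mouth 0.94 [427. 239.] bbox 392 214 455 262 z0: [ 0.4911 -0.2457  0.    ]
filter_plate 0.81 [380. 192.] bbox 354 167 406 218 z0: [ 0.5873 -0.1461  0.    ]
filter_plate 0.45 [234. 174.] bbox 213 157 253 197 z0: [0.6136 0.1629 0.    ]
brew_cup 0.75 [280. 248.] bbox 265 233 295 263 z0: [0.4603 0.0562 0.    ]
press 0.83 [202. 249.] bbox 190 240 210 260 z0: [0.4506 0.217  0.    ]
press 0.7 [192. 212.] bbox 182 202 200 221 z0: [0.5263 0.2443 0.    ]
press 0.61 [234. 178.] bbox 213 157 253 198 z0: [0.6038 0.1605 0.    ]
filter_lid 0.59 [338. 250.] bbox 322 234 357 269 z0: [ 0.46   -0.0625  0.    ]
beaker 0.87 [235. 177.] bbox 214 157 253 196 z0: [0.6062 0.1596 0.    ]
tumbler 0.7 [429. 235.] bbox 392 214 455 262 z0: [ 0.4994 -0.2495  0.    ]
tumbler 0.68 [312. 181.] bbox 293 158 335 204 z0: [ 0.6041 -0.0042  0.    ]
wrist cam at [0.0984 0.6726 0.3724] dir [ 0.3046 -0.0874 -0.9485]
```

View pics/top0.png

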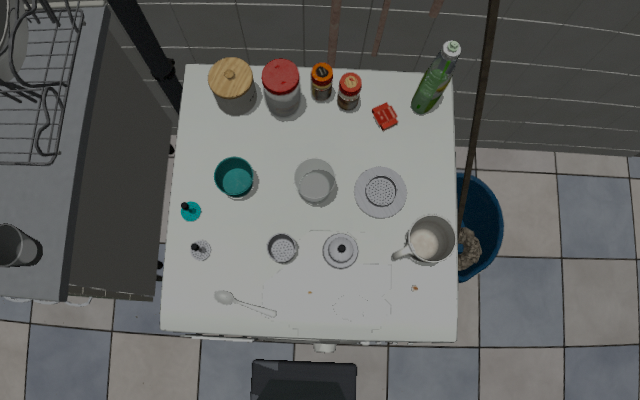

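View pics/side0.png

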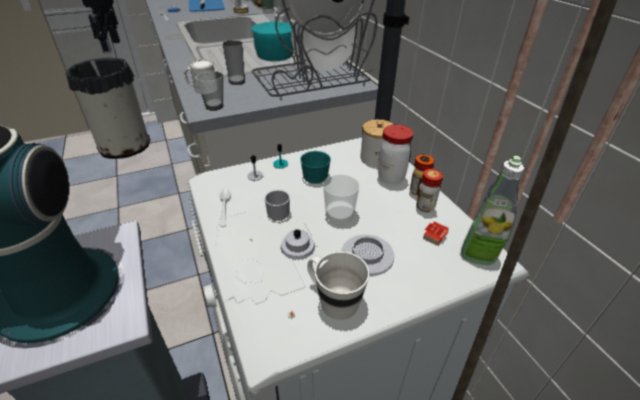

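Choice: press = steel disc with black knob at top (202,249), not the turquoise one at (192,212). Brew cup is (283,248), not the teal beaker (235,177) or the tumbler (315,182). Plate is (381,192), lid (340,250), mug (430,240) with its handle at (402,254). Next I fit positions by matching silhouettes.

```bash
cat > fit.py <<'E'
from h import *
from scipy.optimize import minimize
M={ # (z, radius) convex profile groups
"filter_plate":[[(0,.031),(.005,.034),(.005,.0555),(.0075,.0555),(.0235,.0325)]],
"brew_cup":[[(0,.024),(.006,.027),(.05,.029)]],
"press":[[(0,.020),(.003,.0215)],[(.003,.003),(.044,.003)],[(.044,.007),(.063,.007)]],
"filter_lid":[[(0,.037),(.012,.036),(.034,.026)],[(.034,.008),(.046,.008)]],
"mug_mouth":[[(-.095,.038),(-.08,.044),(0,.046)]]}
a=np.linspace(0,2*np.pi,48,endpoint=False)
def sil(c,prof,p,S=4):
    im=np.zeros((400*S//1,640*S),np.uint8) 
    for g in prof:
        P=np.vstack([np.c_[p[0]+r*np.cos(a),p[1]+r*np.sin(a),np.full(48,p[2]+z)] for z,r in g])
        cv2.fillConvexPoly(im,cv2.convexHull(np.round((proj(c,P)+.5)*S).astype(np.int32)),1)
    return im
def fit(c,name,mask,p0,z):
    S=4; mk=cv2.resize(mask.astype(np.uint8),None,fx=S,fy=S,interpolation=cv2.INTER_LINEAR)
    def f(q):
        s=sil(c,M[name],[q[0],q[1],z],S); return 1-(s&mk).sum()/max(1,(s|mk).sum())
    r=minimize(f,p0[:2],method="Nelder-Mead",options=dict(initial_simplex=np.array(p0[:2])+np.array([[0,0],[.02,0],[0,.02]]),xatol=2e-4,fatol=1e-4))
    return r.x,1-r.fun
E
cat > b.py <<'E'
from fit import *
G={"mug_mouth":(.5,-.23,.095),"filter_plate":(.587,-.146,0),"brew_cup":(.46,.056,0),"press":(.45,.217,0),"filter_lid":(.46,-.06,0)}
for n in ["top","side"]:
    c=viewer.camera(n)
    for o,p in G.items():
        for r in viewer.trace(n,o)[:1]:
            m=r["region"]
            if o=="mug_mouth": m=cv2.morphologyEx(m.astype(np.uint8),cv2.MORPH_OPEN,cv2.getStructuringElement(cv2.MORPH_ELLIPSE,(17,17)))>0
            print(n,o,round(r["conf"],2),*fit(c,o,m,p,p[2]))
E
python3 b.py
```

```text
top mug_mouth 0.8 [ 0.4782 -0.2343] 0.8713943348829152
top filter_plate 0.76 [ 0.5851 -0.1462] 0.9766455553042298
top brew_cup 0.65 [0.4554 0.0524] 0.966995863931797
top press 0.79 [0.4485 0.2187] 0.8877350044762757
top filter_lid 0.95 [ 0.4587 -0.0651] 0.9579358966763434
side mug_mouth 0.63 [ 0.4801 -0.2312] 0.8942350633968272
side filter_plate 0.84 [ 0.5852 -0.1482] 0.7623798694153033
side brew_cup 0.71 [0.4562 0.0481] 0.9341432225063938
side press 0.59 [0.45  0.217] 0.0
side filter_lid 0.62 [ 0.4586 -0.0691] 0.8590765425312629
```

Emit:
servo_tool(
  deltas=[
    {"y":-0.06,"z":-0.066,"wx":-1.5},
    {"y":-0.12,"z":-0.133,"wx":-3},
    {"y":-0.18,"z":-0.2,"wx":-4.5},
    {"y":-0.24,"z":-0.266,"wx":-6},
    {"y":-0.3,"z":-0.333,"wx":-7.5},
    {"y":-0.36,"z":-0.4,"wx":-9},
    {"y":-0.42,"z":-0.466,"wx":-10.5},
    {"y":-0.48,"z":-0.532,"wx":-12},
    {"y":-0.54,"z":-0.6,"wx":-13.5},
    {"y":-0.603,"z":-0.665,"wx":-15},
  ],
  force=40,
)

```text
schema error: expected keys x, y, z, wx, wy, wz, hand
```

Run:
```python
from h import *
s=robot.state();print(s["t"],s["tcp_pos"],s["ee_rot"])
```

```text
1.8 [0.1741 0.6522 0.2313] [[ 0.     -0.9662  0.2579]
 [-0.0001  0.2579  0.9662]
 [-1.     -0.     -0.    ]]
```

Emit:
servo_tool(
  deltas=[
    {"x":0,"y":-0.03,"z":-0.033,"wx":-1.5,"wy":0,"wz":0,"hand":-1},
    {"x":0,"y":-0.07,"z":-0.077,"wx":-3,"wy":0,"wz":0,"hand":-1},
    {"x":0,"y":-0.11,"z":-0.121,"wx":-4.5,"wy":0,"wz":0,"hand":-1},
    {"x":0,"y":-0.15,"z":-0.165,"wx":-6,"wy":0,"wz":0,"hand":-1},
    {"x":0,"y":-0.19,"z":-0.21,"wx":-7.5,"wy":0,"wz":0,"hand":-1},
    {"x":0,"y":-0.23,"z":-0.254,"wx":-9,"wy":0,"wz":0,"hand":-1},
    {"x":0,"y":-0.27,"z":-0.298,"wx":-10.5,"wy":0,"wz":0,"hand":-1},
    {"x":0,"y":-0.31,"z":-0.342,"wx":-12,"wy":0,"wz":0,"hand":-1},
    {"x":0,"y":-0.35,"z":-0.386,"wx":-13.5,"wy":0,"wz":0,"hand":-1},
    {"x":0,"y":-0.39,"z":-0.43,"wx":-15,"wy":0,"wz":0,"hand":-1},
  ],
  force=40,
)

```text
t: 3.05
tcp_pos: [0.4407, 0.1344, 0.2318]
ee_rot: [[0.001, -1.0, -0.002], [0.0, -0.002, 1.0], [-1.0, -0.001, 0.0]]
contact_force: [0.9, 0.2, -0.8]
gripper_width: 0.0853
```

Emit:
servo_tool(
  deltas=[
    {"x":0,"y":-0.02,"z":-0.04,"wx":0,"wy":0,"wz":0,"hand":-1},
    {"x":0,"y":-0.045,"z":-0.09,"wx":0,"wy":0,"wz":0,"hand":-1},
    {"x":0,"y":-0.07,"z":-0.14,"wx":0,"wy":0,"wz":0,"hand":-1},
    {"x":0.01,"y":-0.095,"z":-0.19,"wx":0,"wy":0,"wz":0,"hand":-1},
    {"x":0.03,"y":-0.12,"z":-0.24,"wx":0,"wy":0,"wz":0,"hand":-1},
    {"x":0.05,"y":-0.14,"z":-0.27,"wx":0,"wy":0,"wz":0,"hand":-1},
    {"x":0.06,"y":-0.145,"z":-0.281,"wx":0,"wy":0,"wz":0,"hand":-1},
    {"x":0.06,"y":-0.145,"z":-0.281,"wx":0,"wy":0,"wz":0,"hand":-1},
  ],
)

```text
t: 4.05
tcp_pos: [0.5844, -0.1446, 0.1702]
ee_rot: [[-0.002, -1.0, -0.0], [0.001, -0.0, 1.0], [-1.0, 0.002, 0.001]]
contact_force: [-0.7, 0.4, 0.6]
gripper_width: 0.0853
```

```bash
cat > w.py <<'E'
import sys
from fit import *
# w.py tag name z x0 y0 ...
c=viewer.camera("wrist");im=c["image"].copy();s=robot.state();print(s["t"],s["tcp_pos"])
av=sys.argv[2:]
for i in range(0,len(av),4):
    o=av[i];z,x,y=map(float,av[i+1:i+4])
    for r in viewer.trace("wrist",o)[:2]:
        m=r["region"];q,v=fit(c,o,m,(x,y),z);print(o,round(r["conf"],2),np.round(r["position"]),q,round(v,3))
        im[sil(c,M[o],[*q,z],1)>0]//=2 if 0 else 1
        k=cv2.findContours(sil(c,M[o],[*q,z],1),0,1)[0];cv2.drawContours(im,k,-1,(0,0,255),1)
cv2.imwrite(f"pics/{sys.argv[1]}.png",im)
E
python3 w.py w1 filter_plate 0 .585 -.147 mug_mouth .095 .48 -.233
```

```text
4.1 [ 0.5847 -0.144   0.1711]
filter_plate 0.93 [317. 182.] [ 0.5871 -0.1473] 0.98
mug_mouth 0.69 [197.  58.] [ 0.4805 -0.2335] 0.878
```

View pics/w1.png

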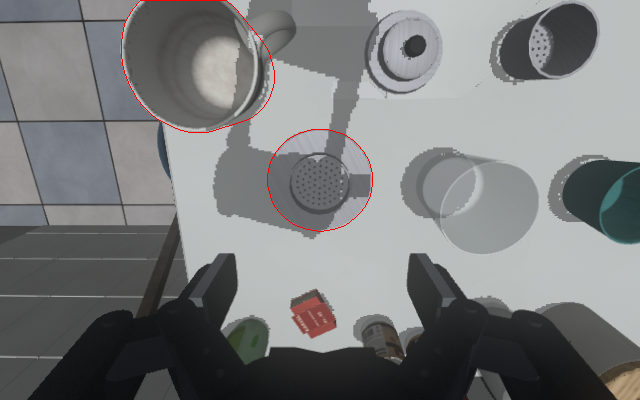

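Emit:
servo_tool(
  deltas=[
    {"x":0.04,"y":-0.002,"z":-0.003,"wx":0,"wy":0,"wz":0,"hand":-1},
    {"x":0.08,"y":-0.002,"z":-0.003,"wx":0,"wy":0,"wz":0,"hand":-1},
    {"x":0.12,"y":-0.002,"z":-0.003,"wx":0,"wy":0,"wz":0,"hand":-1},
    {"x":0.145,"y":-0.002,"z":-0.003,"wx":0,"wy":0,"wz":0,"hand":-1},
    {"x":0.16,"y":-0.002,"z":-0.003,"wx":0,"wy":0,"wz":0,"hand":-1},
    {"x":0.166,"y":-0.002,"z":-0.003,"wx":0,"wy":0,"wz":0,"hand":-1},
    {"x":0.166,"y":-0.002,"z":-0.003,"wx":0,"wy":0,"wz":0,"hand":-1},
  ],
)

```text
t: 5.08
tcp_pos: [0.5879, -0.1476, 0.0061]
ee_rot: [[0.001, -1.0, -0.001], [-0.0, -0.001, 1.0], [-1.0, -0.001, -0.0]]
contact_force: [0.1, -0.7, -0.1]
gripper_width: 0.0853
```

Emit:
servo_tool(
  deltas=[
    {"x":0,"y":0,"z":0,"wx":0,"wy":0,"wz":0,"hand":-0.6},
    {"x":0,"y":0,"z":0,"wx":0,"wy":0,"wz":0,"hand":-0.5},
    {"x":0,"y":0,"z":0,"wx":0,"wy":0,"wz":0,"hand":0},
    {"x":0,"y":0,"z":0,"wx":0,"wy":0,"wz":0,"hand":0},
    {"x":0,"y":0,"z":0,"wx":0,"wy":0,"wz":0,"hand":0},
    {"x":0,"y":0,"z":0,"wx":0,"wy":0,"wz":0,"hand":0},
  ],
  force=40,
)

```text
t: 5.82
tcp_pos: [0.5884, -0.148, 0.0074]
ee_rot: [[0.002, -1.0, -0.001], [-0.0, -0.001, 1.0], [-1.0, -0.002, -0.0]]
contact_force: [-1.8, 0.9, 7.0]
gripper_width: 0.0634
```

Emit:
servo_tool(
  deltas=[
    {"x":-0.003,"y":0,"z":0,"wx":0,"wy":0,"wz":0,"hand":0},
    {"x":-0.015,"y":0,"z":0,"wx":0,"wy":0,"wz":0,"hand":0},
    {"x":-0.04,"y":0,"z":0,"wx":0,"wy":0,"wz":0,"hand":0},
    {"x":-0.07,"y":0,"z":0,"wx":0,"wy":0,"wz":0,"hand":0},
    {"x":-0.1,"y":0,"z":0,"wx":0,"wy":0,"wz":0,"hand":0},
    {"x":-0.13,"y":0,"z":0,"wx":0,"wy":0,"wz":0,"hand":0},
    {"x":-0.15,"y":0,"z":0,"wx":0,"wy":0,"wz":0,"hand":0},
    {"x":-0.15,"y":0,"z":0,"wx":0,"wy":0,"wz":0,"hand":0},
  ],
)

```text
t: 6.82
tcp_pos: [0.5887, -0.1482, 0.1576]
ee_rot: [[0.004, -1.0, -0.001], [-0.001, -0.001, 1.0], [-1.0, -0.004, -0.001]]
contact_force: [0.8, -0.3, -1.8]
gripper_width: 0.0632
```

```bash
cat > st.py <<'E'
import sys
from fit import *
# st.py camera tag name z x y ...: fit in any camera, save crop around fits x3
n=sys.argv[1];c=viewer.camera(n);im=c["image"].copy();s=robot.state();print(s["t"],s["tcp_pos"],s["contact_force"],s["gripper_width"])
av=sys.argv[3:];ctr=[]
for i in range(0,len(av),4):
    o=av[i];z,x,y=map(float,av[i+1:i+4]);ctr.append(proj(c,[x,y,z])[0])
    for r in viewer.trace(n,o)[:1]:
        m=r["region"]
        q,v=fit(c,o,m,(x,y),z);print(o,round(r["conf"],2),np.round(r["position"]),q,round(v,3))
        k=cv2.findContours(sil(c,M[o],[*q,z],1),0,1)[0];cv2.drawContours(im,k,-1,(0,0,255),1)
u,v=np.clip(np.mean(ctr,0).astype(int),[100,75],[540,325])
cv2.imwrite(f"pics/{sys.argv[2]}.png",cv2.resize(im[v-75:v+75,u-100:u+100],None,fx=4,fy=4,interpolation=cv2.INTER_CUBIC))
E
python3 st.py side s1 filter_plate .15 .587 -.147 mug_mouth .095 .48 -.233; python3 w.py w2 filter_plate .15 .587 -.147
```

```text
6.875 [ 0.5876 -0.1478  0.1558] [ 0.2606  0.3627 -1.1766] 0.06304139804870922
filter_plate 0.7 [371. 202.] [ 0.5848 -0.1495] 0.79
mug_mouth 0.74 [338. 282.] [ 0.4786 -0.2318] 0.867
7.025 [ 0.5861 -0.1474  0.1534]
filter_plate 0.67 [321. 236.] [ 0.5852 -0.1475] 0.829
```

View pics/s1.png

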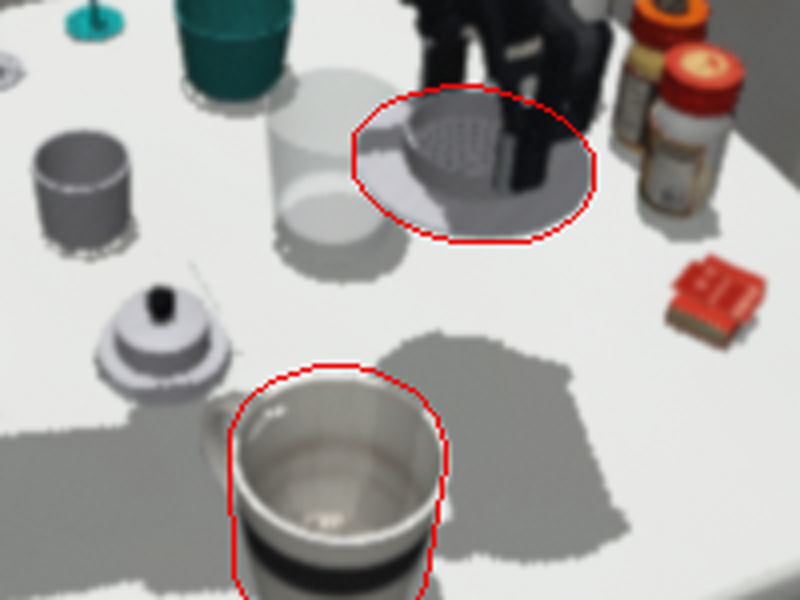

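Run:
```python
from fit import *
c=viewer.camera("side")
u,v=np.clip(np.mean([proj(c,[.587,-.147,.15])[0],proj(c,[.48,-.233,.095])[0]],0).astype(int),[100,75],[540,325])
print(u,v)
# predicted rim for circle r=.046 z=.095
def rim(x,y):
    p=proj(c,np.c_[x+.046*np.cos(a),y+.046*np.sin(a),np.full(48,.095)]); p=(p+.5-[u-100,v-75])*4; return np.r_[p.min(0),p.max(0)]
for q in [(.480,-.2335),(.4786,-.2318),(.4765,-.236),(.482,-.236)]: print(q,rim(*q))
t=viewer.camera("top"); im=cv2.resize(t["image"][200:275,380:480],None,fx=8,fy=8,interpolation=cv2.INTER_CUBIC)
p=proj(t,np.c_[.480+.046*np.cos(a),-.2335+.046*np.sin(a),np.full(48,.095)]); p=(p+.5-[380,200])*8
cv2.polylines(im,[np.round(p).astype(np.int32)],True,(0,0,255),1); cv2.imwrite("pics/t1.png",im)
```

```text
357 233
(0.48, -0.2335) [233.0986 366.0534 449.5688 533.5935]
(0.4786, -0.2318) [228.5059 364.4007 444.7185 531.5545]
(0.4765, -0.236) [227.7869 372.0876 445.2025 541.0957]
(0.482, -0.236) [239.7442 368.528  456.5997 536.6478]
```

View pics/t1.png

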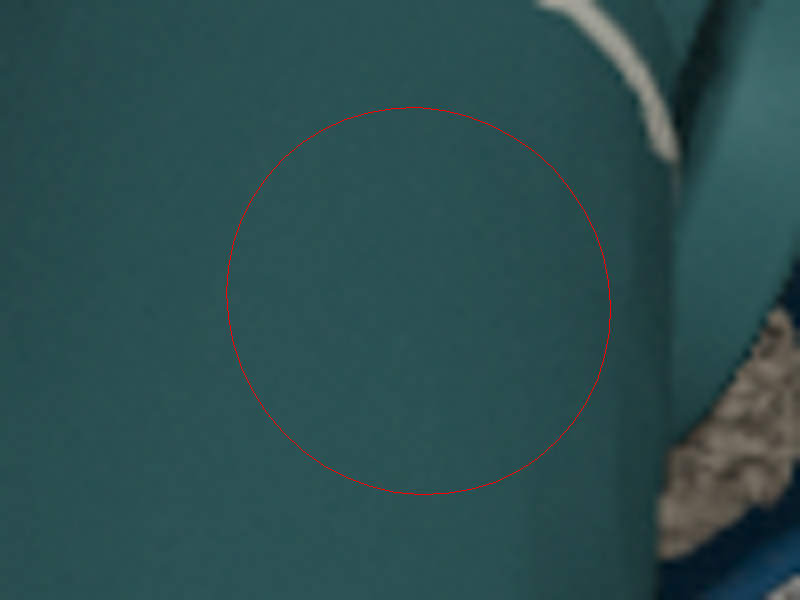

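Emit:
servo_tool(
  deltas=[
    {"x":0,"y":0.015,"z":-0.012,"wx":0,"wy":0,"wz":0,"hand":0},
    {"x":0,"y":0.04,"z":-0.032,"wx":0,"wy":0,"wz":0,"hand":0},
    {"x":0,"y":0.07,"z":-0.056,"wx":0,"wy":0,"wz":0,"hand":0},
    {"x":0,"y":0.095,"z":-0.076,"wx":0,"wy":0,"wz":0,"hand":0},
    {"x":0.01,"y":0.1075,"z":-0.0865,"wx":0,"wy":0,"wz":0,"hand":0},
    {"x":0.03,"y":0.1075,"z":-0.0865,"wx":0,"wy":0,"wz":0,"hand":0},
    {"x":0.043,"y":0.1075,"z":-0.0865,"wx":0,"wy":0,"wz":0,"hand":0},
    {"x":0.045,"y":0.1075,"z":-0.0865,"wx":0,"wy":0,"wz":0,"hand":0},
    {"x":0.045,"y":0.1075,"z":-0.0865,"wx":0,"wy":0,"wz":0,"hand":0},
  ],
)

```text
t: 8.3
tcp_pos: [0.4801, -0.2341, 0.1102]
ee_rot: [[-0.0, -1.0, -0.002], [0.0, -0.002, 1.0], [-1.0, 0.0, 0.0]]
contact_force: [0.3, -0.1, -0.6]
gripper_width: 0.0631
```

```bash
python3 st.py side s2 filter_plate .105 .4795 -.2345 mug_mouth .095 .4795 -.2345
```

```text
8.35 [ 0.4804 -0.2343  0.1106] [ 0.7145  0.9673 -1.6495] 0.06309964468351553
filter_plate 0.68 [276. 202.] [ 0.4795 -0.2345] 0.0
mug_mouth 0.7 [338. 301.] [ 0.4772 -0.2317] 0.345
```

View pics/s2.png

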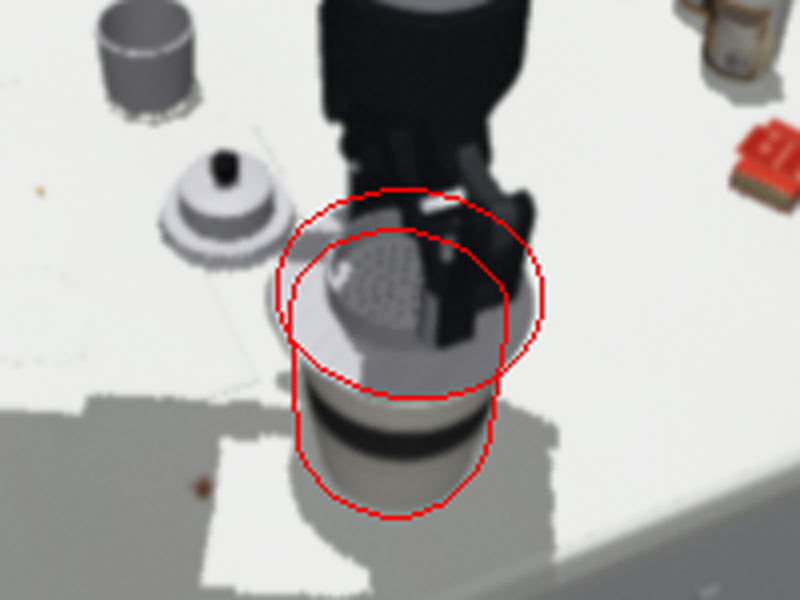

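Emit:
servo_tool(
  deltas=[
    {"x":0.004,"y":0,"z":0,"wx":0,"wy":0,"wz":0,"hand":0},
    {"x":0.008,"y":0,"z":0,"wx":0,"wy":0,"wz":0,"hand":0},
    {"x":0.011,"y":0,"z":0,"wx":0,"wy":0,"wz":0,"hand":0},
    {"x":0.013,"y":0,"z":0,"wx":0,"wy":0,"wz":0,"hand":0},
    {"x":0.0135,"y":0,"z":0,"wx":0,"wy":0,"wz":0,"hand":0},
    {"x":0.0135,"y":0,"z":0,"wx":0,"wy":0,"wz":0,"hand":0},
  ],
)

```text
t: 9.2
tcp_pos: [0.48, -0.2344, 0.0973]
ee_rot: [[0.0, -1.0, -0.001], [-0.0, -0.001, 1.0], [-1.0, -0.0, -0.0]]
contact_force: [-1.3, 0.6, 3.5]
gripper_width: 0.0632
```

Emit:
servo_tool(
  deltas=[
    {"x":0.001,"y":0,"z":0,"wx":0,"wy":0,"wz":0,"hand":0},
    {"x":0.002,"y":0,"z":0,"wx":0,"wy":0,"wz":0,"hand":0},
    {"x":0.002,"y":0,"z":0,"wx":0,"wy":0,"wz":0,"hand":0},
  ],
)

```text
t: 9.57
tcp_pos: [0.4809, -0.2346, 0.0972]
ee_rot: [[0.002, -1.0, -0.001], [-0.001, -0.001, 1.0], [-1.0, -0.002, -0.001]]
contact_force: [-4.8, 2.4, 13.7]
gripper_width: 0.063
```

Emit:
servo_tool(
  deltas=[
    {"x":-0.002,"y":0,"z":0,"wx":0,"wy":0,"wz":0,"hand":0},
    {"x":-0.002,"y":0,"z":0,"wx":0,"wy":0,"wz":0,"hand":-0.7},
    {"x":-0.002,"y":0,"z":0,"wx":0,"wy":0,"wz":0,"hand":-1},
    {"x":-0.002,"y":0,"z":0,"wx":0,"wy":0,"wz":0,"hand":-1},
    {"x":-0.01,"y":0,"z":0,"wx":0,"wy":0,"wz":0,"hand":-1},
    {"x":-0.04,"y":0,"z":0,"wx":0,"wy":0,"wz":0,"hand":-1},
    {"x":-0.08,"y":0,"z":0,"wx":0,"wy":0,"wz":0,"hand":-1},
    {"x":-0.12,"y":0,"z":0,"wx":0,"wy":0,"wz":0,"hand":-1},
    {"x":-0.13,"y":0,"z":0,"wx":0,"wy":0,"wz":0,"hand":-1},
    {"x":-0.13,"y":0,"z":0,"wx":0,"wy":0,"wz":0,"hand":-1},
  ],
)

```text
t: 10.82
tcp_pos: [0.4802, -0.2345, 0.2255]
ee_rot: [[0.001, -1.0, -0.001], [-0.001, -0.001, 1.0], [-1.0, -0.001, -0.001]]
contact_force: [0.5, -0.7, -0.0]
gripper_width: 0.0853
```

```bash
python3 w.py w3 filter_plate .09 .4795 -.2345 mug_mouth .095 .48 -.233; python3 st.py side s3 filter_plate .09 .4795 -.2345 brew_cup 0 .456 .051
```

```text
10.875 [ 0.4794 -0.2341  0.224 ]
filter_plate 0.89 [322. 184.] [ 0.4795 -0.2345] 0.964
mug_mouth 0.79 [377. 152.] [ 0.4774 -0.1994] 0.051
11.025 [ 0.4787 -0.2337  0.2227] [ 0.0303 -0.1278 -0.3125] 0.08572995381137614
filter_plate 0.89 [340. 271.] [ 0.4765 -0.2359] 0.975
brew_cup 0.76 [275. 205.] [0.4559 0.0482] 0.931
```

View pics/w3.png

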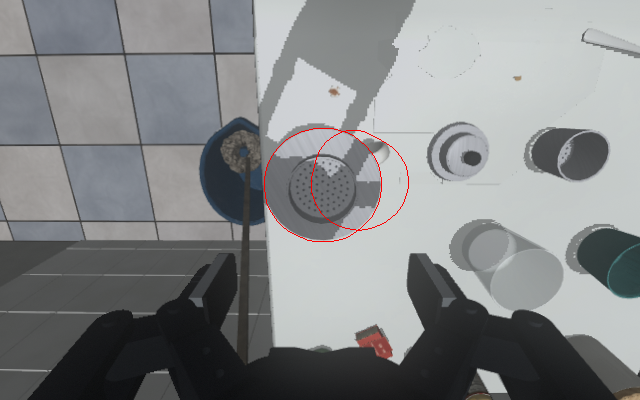

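Emit:
servo_tool(
  deltas=[
    {"x":0,"y":0.002,"z":0.03,"wx":0,"wy":0,"wz":0,"hand":-1},
    {"x":0,"y":0.006,"z":0.08,"wx":0,"wy":0,"wz":0,"hand":-1},
    {"x":0,"y":0.01,"z":0.135,"wx":0,"wy":0,"wz":0,"hand":-1},
    {"x":0.01,"y":0.015,"z":0.19,"wx":0,"wy":0,"wz":0,"hand":-1},
    {"x":0.03,"y":0.02,"z":0.24,"wx":0,"wy":0,"wz":0,"hand":-1},
    {"x":0.05,"y":0.024,"z":0.275,"wx":0,"wy":0,"wz":0,"hand":-1},
    {"x":0.05,"y":0.024,"z":0.2855,"wx":0,"wy":0,"wz":0,"hand":-1},
    {"x":0.05,"y":0.024,"z":0.2855,"wx":0,"wy":0,"wz":0,"hand":-1},
  ],
)

```text
t: 12.12
tcp_pos: [0.4559, 0.0513, 0.1749]
ee_rot: [[0.0, -1.0, -0.003], [-0.001, -0.003, 1.0], [-1.0, -0.0, -0.001]]
contact_force: [0.2, -0.5, 0.2]
gripper_width: 0.0856
```

```bash
python3 w.py w4 brew_cup 0 .456 .051 filter_lid 0 .459 -.066
```

```text
12.175 [0.4563 0.0507 0.1754]
brew_cup 0.69 [322. 188.] [0.4575 0.0501] 0.941
filter_lid 0.72 [214. 180.] [ 0.46  -0.066] 0.89
```

View pics/w4.png

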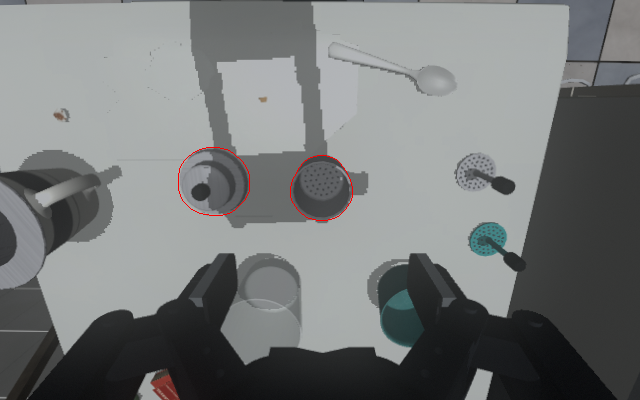

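Emit:
servo_tool(
  deltas=[
    {"x":0.04,"y":-0.001,"z":-0.001,"wx":0,"wy":0,"wz":0,"hand":-1},
    {"x":0.08,"y":-0.001,"z":-0.001,"wx":0,"wy":0,"wz":0,"hand":-1},
    {"x":0.12,"y":-0.001,"z":-0.001,"wx":0,"wy":0,"wz":0,"hand":-1},
    {"x":0.145,"y":-0.001,"z":-0.001,"wx":0,"wy":0,"wz":0,"hand":-1},
    {"x":0.152,"y":-0.001,"z":-0.001,"wx":0,"wy":0,"wz":0,"hand":-1},
    {"x":0.152,"y":-0.001,"z":-0.001,"wx":0,"wy":0,"wz":0,"hand":-0.7},
    {"x":0.152,"y":-0.001,"z":-0.001,"wx":0,"wy":0,"wz":0,"hand":-0.4},
    {"x":0.152,"y":-0.001,"z":-0.001,"wx":0,"wy":0,"wz":0,"hand":0},
    {"x":0.152,"y":-0.001,"z":-0.001,"wx":0,"wy":0,"wz":0,"hand":0},
    {"x":0.152,"y":-0.001,"z":-0.001,"wx":0,"wy":0,"wz":0,"hand":0},
  ],
  force=40,
)

```text
t: 13.52
tcp_pos: [0.4583, 0.0501, 0.0247]
ee_rot: [[0.003, -1.0, -0.001], [-0.0, -0.001, 1.0], [-1.0, -0.003, -0.0]]
contact_force: [-0.8, -0.4, 6.4]
gripper_width: 0.0557
```

Emit:
servo_tool(
  deltas=[
    {"x":0,"y":0,"z":0,"wx":0,"wy":0,"wz":0,"hand":0},
    {"x":-0.003,"y":0,"z":0,"wx":0,"wy":0,"wz":0,"hand":0},
    {"x":-0.015,"y":0,"z":0,"wx":0,"wy":0,"wz":0,"hand":0},
    {"x":-0.04,"y":0,"z":0,"wx":0,"wy":0,"wz":0,"hand":0},
    {"x":-0.07,"y":0,"z":0,"wx":0,"wy":0,"wz":0,"hand":0},
    {"x":-0.1,"y":0,"z":0,"wx":0,"wy":0,"wz":0,"hand":0},
    {"x":-0.13,"y":0,"z":0,"wx":0,"wy":0,"wz":0,"hand":0},
    {"x":-0.145,"y":0,"z":0,"wx":0,"wy":0,"wz":0,"hand":0},
    {"x":-0.145,"y":0,"z":0,"wx":0,"wy":0,"wz":0,"hand":0},
  ],
)

```text
t: 14.65
tcp_pos: [0.4575, 0.0503, 0.1691]
ee_rot: [[0.003, -1.0, -0.001], [0.0, -0.001, 1.0], [-1.0, -0.003, 0.0]]
contact_force: [0.0, -0.9, -1.1]
gripper_width: 0.0555
```

```bash
python3 st.py side s4 brew_cup .145 .457 .05; python3 w.py w5 brew_cup .145 .457 .05
```

```text
14.7 [0.4565 0.0502 0.1678] [-1.0099 -0.0858 -1.3257] 0.05538214490383437
brew_cup 0.81 [267. 155.] [0.4542 0.0463] 0.585
14.8 [0.4555 0.0501 0.1664]
brew_cup 0.86 [322. 267.] [0.4535 0.0499] 0.916
```

View pics/s4.png

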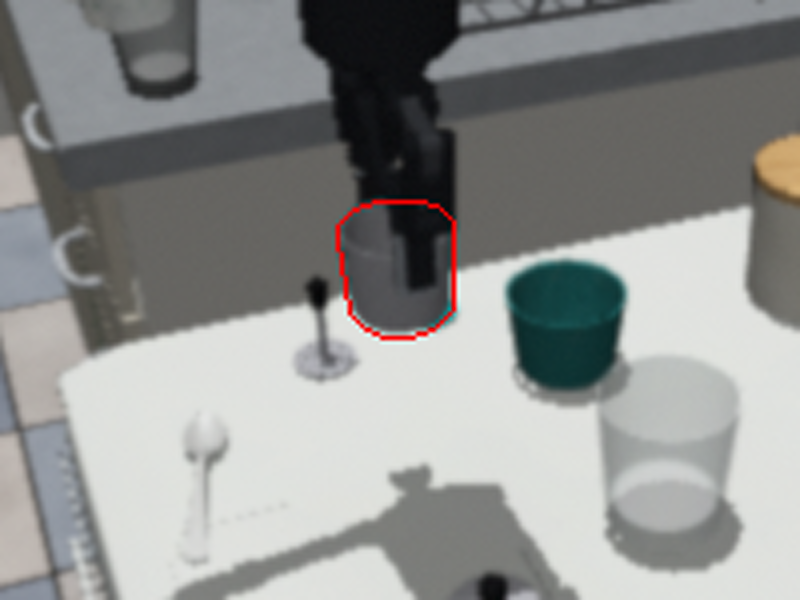

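Emit:
servo_tool(
  deltas=[
    {"x":0,"y":-0.002,"z":-0.025,"wx":0,"wy":0,"wz":0,"hand":0},
    {"x":0,"y":-0.006,"z":-0.07,"wx":0,"wy":0,"wz":0,"hand":0},
    {"x":0,"y":-0.01,"z":-0.12,"wx":0,"wy":0,"wz":0,"hand":0},
    {"x":0,"y":-0.014,"z":-0.17,"wx":0,"wy":0,"wz":0,"hand":0},
    {"x":0,"y":-0.018,"z":-0.22,"wx":0,"wy":0,"wz":0,"hand":0},
    {"x":0,"y":-0.022,"z":-0.265,"wx":0,"wy":0,"wz":0,"hand":0},
    {"x":0,"y":-0.0235,"z":-0.2847,"wx":0,"wy":0,"wz":0,"hand":0},
    {"x":0.01,"y":-0.0235,"z":-0.2847,"wx":0,"wy":0,"wz":0,"hand":0},
    {"x":0.024,"y":-0.0235,"z":-0.2847,"wx":0,"wy":0,"wz":0,"hand":0},
    {"x":0.024,"y":-0.0235,"z":-0.2847,"wx":0,"wy":0,"wz":0,"hand":0},
  ],
)

```text
t: 16.1
tcp_pos: [0.4786, -0.2321, 0.1412]
ee_rot: [[-0.004, -1.0, -0.003], [0.003, -0.003, 1.0], [-1.0, 0.004, 0.003]]
contact_force: [-0.2, 0.4, -1.0]
gripper_width: 0.0554
```

```bash
python3 st.py side s5 filter_plate .09 .4795 -.2345 brew_cup .121 .4795 -.2345;python3 w.py w6 filter_plate .09 .4795 -.2345  brew_cup .121 .4795 -.2345; python3 -c "
import cv2,numpy as np
a=cv2.imread('pics/s5.png');b=cv2.imread('pics/w6.png')
cv2.imwrite('pics/m1.png',np.hstack([cv2.resize(a,(400,300)),cv2.resize(b[100:400,120:520],(400,300))]))"
```

```text
16.15 [ 0.4794 -0.2326  0.1423] [ 0.1718  0.2621 -0.9134] 0.055450342555134806
filter_plate 0.78 [339. 280.] [ 0.4766 -0.2365] 0.694
brew_cup 0.63 [335. 251.] [ 0.4736 -0.2377] 0.584
16.3 [ 0.4807 -0.2339  0.1441]
filter_plate 0.79 [316. 191.] [ 0.4796 -0.2346] 0.533
brew_cup 0.87 [321. 267.] [ 0.4786 -0.234 ] 0.929
brew_cup 0.65 [397. 168.] [ 0.4795 -0.2345] 0.0
```

View pics/m1.png

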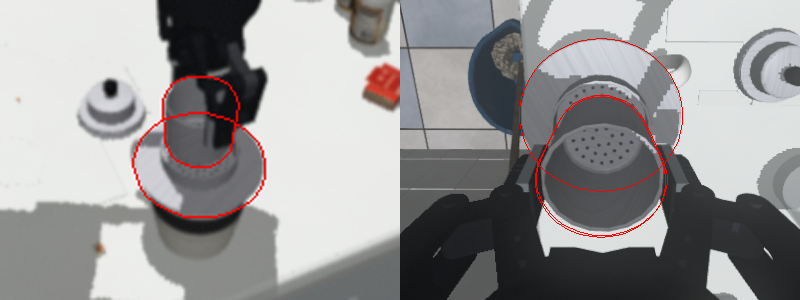

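Emit:
servo_tool(
  deltas=[
    {"x":0.005,"y":-0.0005,"z":-0.0005,"wx":0,"wy":0,"wz":0,"hand":0},
    {"x":0.011,"y":-0.0005,"z":-0.0005,"wx":0,"wy":0,"wz":0,"hand":0},
    {"x":0.016,"y":-0.0005,"z":-0.0005,"wx":0,"wy":0,"wz":0,"hand":0},
    {"x":0.02,"y":-0.0005,"z":-0.0005,"wx":0,"wy":0,"wz":0,"hand":0},
    {"x":0.022,"y":-0.0005,"z":-0.0005,"wx":0,"wy":0,"wz":0,"hand":0},
    {"x":0.0235,"y":-0.0005,"z":-0.0005,"wx":0,"wy":0,"wz":0,"hand":0},
    {"x":0.0235,"y":-0.0005,"z":-0.0005,"wx":0,"wy":0,"wz":0,"hand":0},
  ],
)

```text
t: 17.27
tcp_pos: [0.4817, -0.2353, 0.1221]
ee_rot: [[0.002, -1.0, -0.001], [-0.001, -0.001, 1.0], [-1.0, -0.002, -0.001]]
contact_force: [-2.6, 0.9, 8.8]
gripper_width: 0.0556
```

Emit:
servo_tool(
  deltas=[
    {"x":-0.0005,"y":0,"z":0,"wx":0,"wy":0,"wz":0,"hand":0},
    {"x":-0.0005,"y":0,"z":0,"wx":0,"wy":0,"wz":0,"hand":-0.6},
    {"x":-0.0005,"y":0,"z":0,"wx":0,"wy":0,"wz":0,"hand":-1},
    {"x":-0.0005,"y":0,"z":0,"wx":0,"wy":0,"wz":0,"hand":-1},
    {"x":-0.01,"y":0,"z":0,"wx":0,"wy":0,"wz":0,"hand":-1},
    {"x":-0.04,"y":0,"z":0,"wx":0,"wy":0,"wz":0,"hand":-1},
    {"x":-0.08,"y":0,"z":0,"wx":0,"wy":0,"wz":0,"hand":-1},
    {"x":-0.12,"y":0,"z":0,"wx":0,"wy":0,"wz":0,"hand":-1},
    {"x":-0.13,"y":0,"z":0,"wx":0,"wy":0,"wz":0,"hand":-1},
    {"x":-0.13,"y":0,"z":0,"wx":0,"wy":0,"wz":0,"hand":-1},
  ],
)

```text
t: 18.52
tcp_pos: [0.4812, -0.2352, 0.251]
ee_rot: [[0.001, -1.0, -0.001], [-0.001, -0.001, 1.0], [-1.0, -0.001, -0.001]]
contact_force: [-0.2, -0.0, 0.4]
gripper_width: 0.0856
```

```bash
python3 st.py side s6 filter_plate .09 .4795 -.2345 brew_cup .0975 .4795 -.2345;python3 w.py w7 filter_plate .09 .4795 -.2345  brew_cup .0975 .4795 -.2345; python3 -c "
import cv2,numpy as np
a=cv2.imread('pics/s6.png');b=cv2.imread('pics/w7.png')
cv2.imwrite('pics/m2.png',np.hstack([cv2.resize(a,(400,300)),cv2.resize(b[50:350,120:520],(400,300))]))"
```

```text
18.575 [ 0.4805 -0.2348  0.2495] [ 0.198  -0.2486  0.5289] 0.08520828970623846
filter_plate 0.84 [338. 278.] [ 0.4761 -0.2368] 0.623
brew_cup 0.58 [341. 257.] [ 0.4791 -0.2362] 0.899
18.725 [ 0.4798 -0.2344  0.2482]
filter_plate 0.6 [322. 159.] [ 0.4797 -0.235 ] 0.548
brew_cup 0.56 [321. 195.] [ 0.4811 -0.2358] 0.934
```

View pics/m2.png

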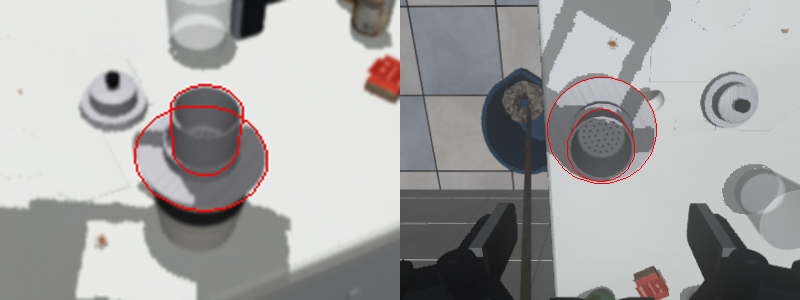

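Emit:
servo_tool(
  deltas=[
    {"x":0,"y":0.002,"z":0.025,"wx":0,"wy":0,"wz":0,"hand":-1},
    {"x":0,"y":0.005,"z":0.075,"wx":0,"wy":0,"wz":0,"hand":-1},
    {"x":0,"y":0.009,"z":0.13,"wx":0,"wy":0,"wz":0,"hand":-1},
    {"x":0,"y":0.013,"z":0.185,"wx":0,"wy":0,"wz":0,"hand":-1},
    {"x":0.01,"y":0.017,"z":0.24,"wx":0,"wy":0,"wz":0,"hand":-1},
    {"x":0.02,"y":0.021,"z":0.295,"wx":0,"wy":0,"wz":0,"hand":-1},
    {"x":0.04,"y":0.025,"z":0.345,"wx":0,"wy":0,"wz":0,"hand":-1},
    {"x":0.06,"y":0.028,"z":0.4,"wx":0,"wy":0,"wz":0,"hand":-1},
    {"x":0.08,"y":0.0315,"z":0.44,"wx":0,"wy":0,"wz":0,"hand":-1},
    {"x":0.08,"y":0.0315,"z":0.4527,"wx":0,"wy":0,"wz":0,"hand":-1},
  ],
)

```text
t: 20.08
tcp_pos: [0.4466, 0.2189, 0.1676]
ee_rot: [[-0.005, -1.0, -0.004], [-0.002, -0.004, 1.0], [-1.0, 0.005, -0.002]]
contact_force: [0.5, -0.0, 0.3]
gripper_width: 0.0852
```

```bash
python3 w.py w8 press 0 .4485 .218
python3 - <<'E'
from h import *
c=viewer.camera("wrist");im=c["image"]
for q in [(.4485,.2187)]:
    print(proj(c,[[*q,0],[*q,.0535]]))
# black knob + disc blobs near
p=proj(c,[.4485,.218,.053])[0];p=p.astype(int)
x0,y0=p[0]-70,p[1]-70; g=im[y0:y0+140,x0:x0+140].max(2)
n,l,st,ce=cv2.connectedComponentsWithStats((g<50).astype(np.uint8))
for i in range(1,n):
    if st[i,4]>60: print(st[i],ce[i]+[x0,y0],onz(c,ce[i]+[x0,y0],.0535))
E
```

```text
20.125 [0.4478 0.2194 0.169 ]
press 0.81 [321. 180.] [0.4497 0.2184] 0.967
press 0.64 [343. 251.] [0.4485 0.218 ] 0.0
[[322.2245 177.5449]
 [322.273  191.9465]]
```

View pics/w8.png

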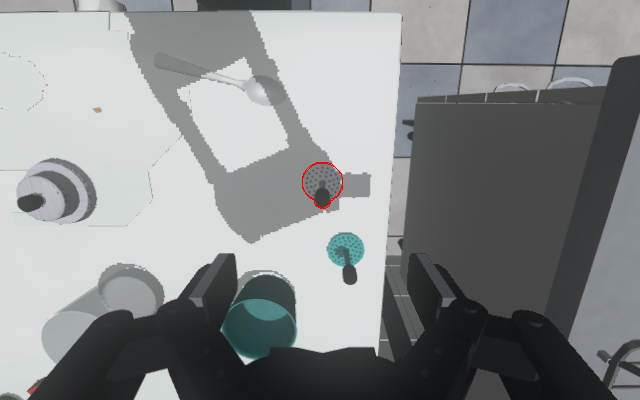

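Emit:
servo_tool(
  deltas=[
    {"x":0.02,"y":-0.0005,"z":-0.001,"wx":0,"wy":0,"wz":0,"hand":-0.5},
    {"x":0.05,"y":-0.0005,"z":-0.001,"wx":0,"wy":0,"wz":0,"hand":0},
    {"x":0.08,"y":-0.0005,"z":-0.001,"wx":0,"wy":0,"wz":0,"hand":0.1},
    {"x":0.1,"y":-0.0005,"z":-0.001,"wx":0,"wy":0,"wz":0,"hand":0.1},
    {"x":0.115,"y":-0.0005,"z":-0.001,"wx":0,"wy":0,"wz":0,"hand":0.1},
    {"x":0.12,"y":-0.0005,"z":-0.001,"wx":0,"wy":0,"wz":0,"hand":0.1},
    {"x":0.12,"y":-0.0005,"z":-0.001,"wx":0,"wy":0,"wz":0,"hand":0.1},
  ],
  force=25,
)

```text
t: 21.1
tcp_pos: [0.4499, 0.2164, 0.0506]
ee_rot: [[0.0, -1.0, -0.001], [0.0, -0.001, 1.0], [-1.0, -0.0, 0.0]]
contact_force: [-0.3, 0.4, -0.4]
gripper_width: 0.0386
```

Run:
```python
from h import *
for i in range(3):
    s=robot.state();print(s["t"],s["tcp_pos"],s["gripper_width"])
    c=viewer.camera(["top","side","wrist"][i]);cv2.imwrite(f"pics/p{i}.png",c["image"])
print(proj(c,[.4497,.2184,.063]))
```

```text
21.1 [0.4499 0.2164 0.0506] 0.038568189126938685
21.15 [0.4501 0.2167 0.051 ] 0.03823825170878347
21.2 [0.4503 0.2169 0.0512] 0.038547974967417055
[[324.9219 266.2517]]
```

Emit:
servo_tool(
  deltas=[
    {"x":0.001,"y":0,"z":0.0015,"wx":0,"wy":0,"wz":0,"hand":0.2},
    {"x":0.001,"y":0,"z":0.0015,"wx":0,"wy":0,"wz":0,"hand":0.4},
    {"x":0.001,"y":0,"z":0.0015,"wx":0,"wy":0,"wz":0,"hand":0.55},
    {"x":0.001,"y":0,"z":0.0015,"wx":0,"wy":0,"wz":0,"hand":0.7},
    {"x":0.001,"y":0,"z":0.0015,"wx":0,"wy":0,"wz":0,"hand":0.9},
    {"x":0.001,"y":0,"z":0.0015,"wx":0,"wy":0,"wz":0,"hand":1},
    {"x":0.001,"y":0,"z":0.0015,"wx":0,"wy":0,"wz":0,"hand":1},
    {"x":0.001,"y":0,"z":0.0015,"wx":0,"wy":0,"wz":0,"hand":1},
  ],
  force=30,
)

```text
t: 22.25
tcp_pos: [0.4496, 0.2183, 0.0494]
ee_rot: [[0.0, -1.0, -0.001], [0.0, -0.001, 1.0], [-1.0, -0.0, 0.0]]
contact_force: [-0.1, 1.7, 1.0]
gripper_width: 0.0125
```

Emit:
servo_tool(
  deltas=[
    {"x":0,"y":0,"z":0,"wx":0,"wy":0,"wz":0,"hand":1},
    {"x":-0.003,"y":0,"z":0,"wx":0,"wy":0,"wz":0,"hand":1},
    {"x":-0.015,"y":0,"z":0,"wx":0,"wy":0,"wz":0,"hand":1},
    {"x":-0.04,"y":0,"z":0,"wx":0,"wy":0,"wz":0,"hand":1},
    {"x":-0.07,"y":0,"z":0,"wx":0,"wy":0,"wz":0,"hand":1},
    {"x":-0.1,"y":0,"z":0,"wx":0,"wy":0,"wz":0,"hand":1},
    {"x":-0.13,"y":0,"z":0,"wx":0,"wy":0,"wz":0,"hand":1},
    {"x":-0.16,"y":0,"z":0,"wx":0,"wy":0,"wz":0,"hand":1},
    {"x":-0.17,"y":0,"z":0,"wx":0,"wy":0,"wz":0,"hand":1},
    {"x":-0.17,"y":0,"z":0,"wx":0,"wy":0,"wz":0,"hand":1},
  ],
)

```text
t: 23.5
tcp_pos: [0.4497, 0.2182, 0.2199]
ee_rot: [[0.001, -1.0, -0.001], [0.001, -0.001, 1.0], [-1.0, -0.001, 0.001]]
contact_force: [0.0, 0.2, -1.3]
gripper_width: 0.0122
```

```bash
python3 w.py w9 press .17 .449 .218;  python3 st.py side s7 press .17 .449 .218; python3 -c "
import cv2,numpy as np
a=cv2.imread('pics/s7.png');b=cv2.imread('pics/w9.png')
cv2.imwrite('pics/m3.png',np.hstack([cv2.resize(a,(400,300)),cv2.resize(b[100:400,120:520],(400,300))]))"
```

```text
23.55 [0.449  0.2179 0.2187]
press 0.76 [323. 226.] [0.45   0.2182] 0.909
press 0.6 [350. 233.] [0.4671 0.2328] 0.031
23.65 [0.4484 0.2177 0.2177] [ 0.5229  0.4816 -0.628 ] 0.012302875902923711
press 0.68 [246. 119.] [0.4459 0.2136] 0.675
```

View pics/m3.png

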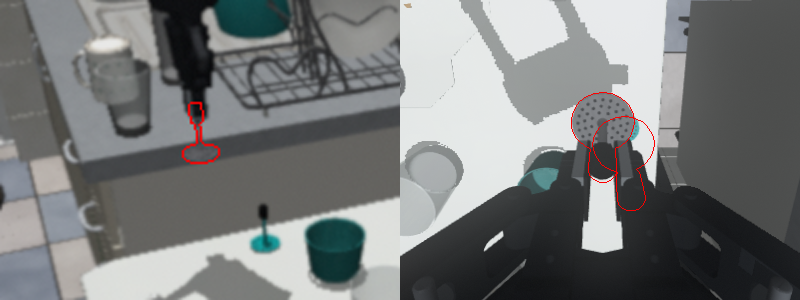

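Emit:
servo_tool(
  deltas=[
    {"x":0,"y":-0.002,"z":-0.02,"wx":0,"wy":0,"wz":0,"hand":1},
    {"x":0,"y":-0.005,"z":-0.065,"wx":0,"wy":0,"wz":0,"hand":1},
    {"x":0,"y":-0.009,"z":-0.115,"wx":0,"wy":0,"wz":0,"hand":1},
    {"x":0,"y":-0.013,"z":-0.17,"wx":0,"wy":0,"wz":0,"hand":1},
    {"x":0,"y":-0.017,"z":-0.225,"wx":0,"wy":0,"wz":0,"hand":1},
    {"x":0,"y":-0.021,"z":-0.28,"wx":0,"wy":0,"wz":0,"hand":1},
    {"x":0,"y":-0.024,"z":-0.335,"wx":0,"wy":0,"wz":0,"hand":1},
    {"x":0,"y":-0.027,"z":-0.385,"wx":0,"wy":0,"wz":0,"hand":1},
    {"x":0,"y":-0.03,"z":-0.43,"wx":0,"wy":0,"wz":0,"hand":1},
    {"x":0,"y":-0.0313,"z":-0.4535,"wx":0,"wy":0,"wz":0,"hand":1},
  ],
)

```text
t: 24.95
tcp_pos: [0.4804, -0.2374, 0.2178]
ee_rot: [[-0.002, -1.0, 0.001], [0.001, 0.001, 1.0], [-1.0, 0.002, 0.001]]
contact_force: [0.7, 1.1, -0.5]
gripper_width: 0.0125
```

Emit:
servo_tool(
  deltas=[
    {"x":0,"y":0,"z":0,"wx":0,"wy":0,"wz":0,"hand":1},
    {"x":0,"y":0,"z":0,"wx":0,"wy":0,"wz":0,"hand":1},
    {"x":0.008,"y":0,"z":0,"wx":0,"wy":0,"wz":0,"hand":1},
    {"x":0.018,"y":0,"z":0,"wx":0,"wy":0,"wz":0,"hand":1},
    {"x":0.018,"y":0,"z":0,"wx":0,"wy":0,"wz":0,"hand":1},
  ],
)

```text
t: 25.58
tcp_pos: [0.4802, -0.2342, 0.1996]
ee_rot: [[-0.003, -1.0, -0.002], [0.001, -0.002, 1.0], [-1.0, 0.003, 0.001]]
contact_force: [-1.1, 0.0, -0.4]
gripper_width: 0.0126
```

```bash
python3 w.py w10 press .152 .481 -.235 brew_cup .0975 .481 -.235;  python3 st.py side s8 press .152 .481 -.235 brew_cup .0975 .481 -.235; python3 -c "
import cv2,numpy as np
a=cv2.imread('pics/s8.png');b=cv2.imread('pics/w10.png')
cv2.imwrite('pics/m4.png',np.hstack([cv2.resize(a,(400,300)),cv2.resize(b[100:400,120:520],(400,300))]))"
```

```text
25.625 [ 0.4807 -0.2346  0.2004]
press 0.93 [323. 229.] [ 0.4797 -0.234 ] 0.872
brew_cup 0.95 [319. 191.] [ 0.4807 -0.2355] 0.386
25.775 [ 0.4814 -0.2353  0.2015] [-0.2054 -0.4076 -0.3483] 0.01236260547342492
press 0.98 [345. 247.] [ 0.4794 -0.2364] 0.721
brew_cup 0.58 [343. 263.] [ 0.4798 -0.2354] 0.566
```

View pics/m4.png

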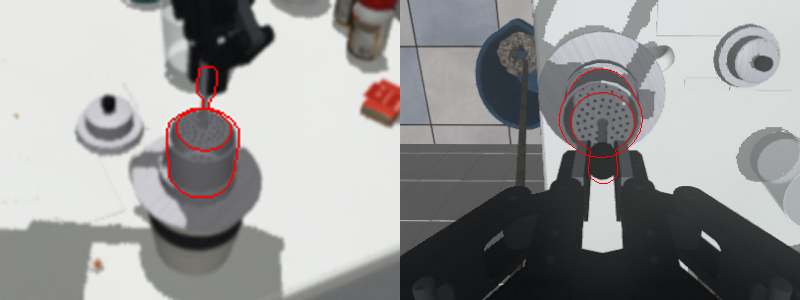

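Emit:
servo_tool(
  deltas=[
    {"x":0.006,"y":0,"z":0,"wx":0,"wy":0,"wz":0,"hand":1},
    {"x":0.014,"y":0,"z":0,"wx":0,"wy":0,"wz":0,"hand":1},
    {"x":0.022,"y":0,"z":0,"wx":0,"wy":0,"wz":0,"hand":1},
    {"x":0.03,"y":0,"z":0,"wx":0,"wy":0,"wz":0,"hand":1},
    {"x":0.038,"y":0,"z":0,"wx":0,"wy":0,"wz":0,"hand":1},
    {"x":0.044,"y":0,"z":0,"wx":0,"wy":0,"wz":0,"hand":1},
    {"x":0.046,"y":0,"z":0,"wx":0,"wy":0,"wz":0,"hand":1},
    {"x":0.046,"y":0,"z":0,"wx":0,"wy":0,"wz":0,"hand":1},
  ],
)

```text
t: 26.88
tcp_pos: [0.4812, -0.2353, 0.1552]
ee_rot: [[-0.0, -1.0, -0.001], [0.0, -0.001, 1.0], [-1.0, 0.0, 0.0]]
contact_force: [0.5, -0.3, 0.1]
gripper_width: 0.0125
```

Emit:
servo_tool(
  deltas=[
    {"x":0.002,"y":0,"z":0,"wx":0,"wy":0,"wz":0,"hand":1},
    {"x":0.004,"y":0,"z":0,"wx":0,"wy":0,"wz":0,"hand":1},
    {"x":0.0055,"y":0,"z":0,"wx":0,"wy":0,"wz":0,"hand":1},
    {"x":0.0055,"y":0,"z":0,"wx":0,"wy":0,"wz":0,"hand":1},
  ],
)

```text
t: 27.38
tcp_pos: [0.4812, -0.2353, 0.1498]
ee_rot: [[0.0, -1.0, -0.001], [-0.0, -0.001, 1.0], [-1.0, -0.0, -0.0]]
contact_force: [-0.3, 1.2, -1.3]
gripper_width: 0.0122
```

Emit:
servo_tool(
  deltas=[
    {"x":0.001,"y":0,"z":0,"wx":0,"wy":0,"wz":0,"hand":1},
    {"x":0.0015,"y":0,"z":0,"wx":0,"wy":0,"wz":0,"hand":1},
    {"x":0.0015,"y":0,"z":0,"wx":0,"wy":0,"wz":0,"hand":1},
  ],
)

```text
t: 27.75
tcp_pos: [0.4818, -0.2356, 0.1496]
ee_rot: [[0.001, -1.0, -0.001], [-0.001, -0.001, 1.0], [-1.0, -0.001, -0.001]]
contact_force: [-1.0, 0.8, 5.9]
gripper_width: 0.012
```

Emit:
servo_tool(
  deltas=[
    {"x":-0.001,"y":0,"z":0,"wx":0,"wy":0,"wz":0,"hand":0.7},
    {"x":-0.001,"y":0,"z":0,"wx":0,"wy":0,"wz":0,"hand":0.5},
    {"x":-0.001,"y":0,"z":0,"wx":0,"wy":0,"wz":0,"hand":0.3},
    {"x":-0.001,"y":0,"z":0,"wx":0,"wy":0,"wz":0,"hand":0.1},
    {"x":-0.01,"y":0,"z":0,"wx":0,"wy":0,"wz":0,"hand":0},
    {"x":-0.03,"y":0,"z":0,"wx":0,"wy":0,"wz":0,"hand":0},
    {"x":-0.06,"y":0,"z":0,"wx":0,"wy":0,"wz":0,"hand":0},
    {"x":-0.09,"y":0,"z":0,"wx":0,"wy":0,"wz":0,"hand":0},
    {"x":-0.1,"y":0,"z":0,"wx":0,"wy":0,"wz":0,"hand":0},
    {"x":-0.1,"y":0,"z":0,"wx":0,"wy":0,"wz":0,"hand":0},
  ],
)

```text
t: 29.0
tcp_pos: [0.4815, -0.2355, 0.249]
ee_rot: [[0.001, -1.0, -0.001], [-0.001, -0.001, 1.0], [-1.0, -0.001, -0.001]]
contact_force: [-0.1, -0.1, -0.2]
gripper_width: 0.0425
```

```bash
python3 w.py w11 press .1005 .481 -.235 brew_cup .0975 .481 -.235 filter_lid 0 .46 -.066;  python3 st.py side s9 press .1005 .481 -.235 brew_cup .0975 .481 -.235 filter_lid 0 .46 -.066; python3 -c "
import cv2,numpy as np
a=cv2.imread('pics/s9.png');b=cv2.imread('pics/w11.png')
cv2.imwrite('pics/m5.png',np.hstack([cv2.resize(a,(400,300)),cv2.resize(b[50:350,120:520],(400,300))]))"
```

```text
29.05 [ 0.4809 -0.2352  0.2478]
press 0.68 [319. 184.] [ 0.4822 -0.2354] 0.906
brew_cup 0.9 [319. 208.] [ 0.481 -0.235] 0.575
filter_lid 0.71 [450. 148.] [ 0.4606 -0.0697] 0.922
29.25 [ 0.4804 -0.2349  0.2467] [ 0.9903 -0.5928  0.4094] 0.04290993242361348
press 0.72 [279. 164.] [ 0.481 -0.235] 0.0
brew_cup 0.94 [340. 257.] [ 0.4796 -0.2342] 0.773
filter_lid 0.9 [298. 246.] [ 0.459  -0.0726] 0.903
```

View pics/m5.png

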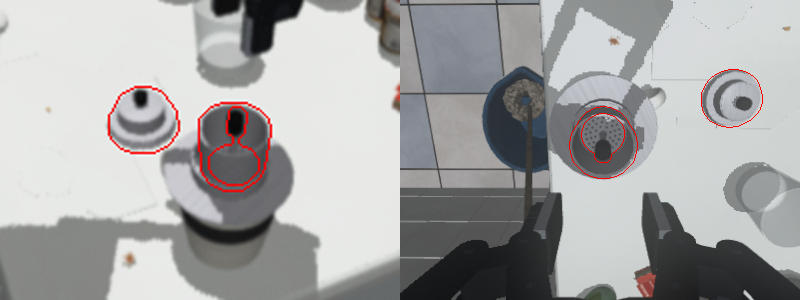

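Emit:
servo_tool(
  deltas=[
    {"x":0,"y":0.003,"z":0.03,"wx":0,"wy":0,"wz":0,"hand":0},
    {"x":0,"y":0.009,"z":0.075,"wx":0,"wy":0,"wz":0,"hand":0},
    {"x":0.01,"y":0.015,"z":0.12,"wx":0,"wy":0,"wz":0,"hand":0},
    {"x":0.04,"y":0.02,"z":0.155,"wx":0,"wy":0,"wz":0,"hand":0},
    {"x":0.07,"y":0.021,"z":0.168,"wx":0,"wy":0,"wz":0,"hand":0},
    {"x":0.078,"y":0.021,"z":0.168,"wx":0,"wy":0,"wz":0,"hand":0},
    {"x":0.078,"y":0.021,"z":0.168,"wx":0,"wy":0,"wz":0,"hand":0},
    {"x":0.078,"y":0.021,"z":0.168,"wx":0,"wy":0,"wz":0,"hand":0},
  ],
)

```text
t: 30.4
tcp_pos: [0.4612, -0.0683, 0.1717]
ee_rot: [[0.002, -1.0, -0.0], [-0.001, -0.0, 1.0], [-1.0, -0.002, -0.001]]
contact_force: [0.4, -0.3, -0.6]
gripper_width: 0.0427
```

```bash
python3 w.py w12 filter_lid 0 .46 -.067
python3 - <<'E'
from h import *
c=viewer.camera("wrist");im=c["image"]
p=proj(c,[.46,-.067,.04])[0].astype(int);x0,y0=p-45
g=im[y0:y0+90,x0:x0+90].max(2)
n,l,st,ce=cv2.connectedComponentsWithStats((g<60).astype(np.uint8))
print(p)
for i in range(1,n):
    if st[i,4]>40: print(st[i],ce[i]+[x0,y0],onz(c,ce[i]+[x0,y0],.041))
for z in (.034,.046):
    q=proj(c,np.c_[.46+.008*np.cos(np.arange(12)),-.067+.008*np.sin(np.arange(12)),np.full(12,z)]);print(q.min(0)-[x0,y0],q.max(0)-[x0,y0])
s=robot.state();print(s["tcp_pos"])
E
```

```text
30.45 [ 0.4612 -0.0683  0.1717]
filter_lid 0.74 [322. 178.] [ 0.4615 -0.0677] 0.915
filter_lid 0.37 [357. 312.] [ 0.46  -0.067] 0.0
[323 185]
[ 37  40  16  17 210] [322.7762 187.6   ] [ 0.4614 -0.0673  0.041 ]
[36.8466 36.3238] [53.2137 52.0993]
[36.5549 39.4748] [53.5954 55.8375]
[ 0.4609 -0.0681  0.1715]
```

Emit:
servo_tool(
  deltas=[
    {"x":0.03,"y":0,"z":0.0007,"wx":0,"wy":0,"wz":0,"hand":0.1},
    {"x":0.07,"y":0,"z":0.0007,"wx":0,"wy":0,"wz":0,"hand":0.1},
    {"x":0.105,"y":0,"z":0.0007,"wx":0,"wy":0,"wz":0,"hand":0.1},
    {"x":0.125,"y":0,"z":0.0007,"wx":0,"wy":0,"wz":0,"hand":0.1},
    {"x":0.133,"y":0,"z":0.0007,"wx":0,"wy":0,"wz":0,"hand":0.1},
    {"x":0.1345,"y":0,"z":0.0007,"wx":0,"wy":0,"wz":0,"hand":0.1},
    {"x":0.1345,"y":0,"z":0.0007,"wx":0,"wy":0,"wz":0,"hand":0.1},
    {"x":0.1345,"y":0,"z":0.0007,"wx":0,"wy":0,"wz":0,"hand":0.1},
  ],
  force=30,
)

```text
t: 31.55
tcp_pos: [0.461, -0.0669, 0.0368]
ee_rot: [[0.002, -1.0, -0.001], [-0.0, -0.001, 1.0], [-1.0, -0.002, -0.0]]
contact_force: [0.8, -0.5, 0.2]
gripper_width: 0.038
```

Emit:
servo_tool(
  deltas=[
    {"x":0,"y":0,"z":0,"wx":0,"wy":0,"wz":0,"hand":0.3},
    {"x":0,"y":0,"z":0,"wx":0,"wy":0,"wz":0,"hand":0.5},
    {"x":0,"y":0,"z":0,"wx":0,"wy":0,"wz":0,"hand":0.6},
    {"x":0,"y":0,"z":0,"wx":0,"wy":0,"wz":0,"hand":0.7},
    {"x":0,"y":0,"z":0,"wx":0,"wy":0,"wz":0,"hand":0.9},
    {"x":0,"y":0,"z":0,"wx":0,"wy":0,"wz":0,"hand":1},
    {"x":0,"y":0,"z":0,"wx":0,"wy":0,"wz":0,"hand":1},
    {"x":0,"y":0,"z":0,"wx":0,"wy":0,"wz":0,"hand":1},
  ],
  force=40,
)

```text
t: 32.55
tcp_pos: [0.4602, -0.0667, 0.0361]
ee_rot: [[0.0, -1.0, -0.001], [-0.0, -0.001, 1.0], [-1.0, -0.0, -0.0]]
contact_force: [-0.5, -0.4, 5.4]
gripper_width: 0.0135
```

Emit:
servo_tool(
  deltas=[
    {"x":-0.003,"y":0,"z":0,"wx":0,"wy":0,"wz":0,"hand":1},
    {"x":-0.015,"y":0,"z":0,"wx":0,"wy":0,"wz":0,"hand":1},
    {"x":-0.04,"y":0,"z":0,"wx":0,"wy":0,"wz":0,"hand":1},
    {"x":-0.07,"y":0,"z":0,"wx":0,"wy":0,"wz":0,"hand":1},
    {"x":-0.1,"y":0,"z":0,"wx":0,"wy":0,"wz":0,"hand":1},
    {"x":-0.13,"y":0,"z":0,"wx":0,"wy":0,"wz":0,"hand":1},
    {"x":-0.16,"y":0,"z":0,"wx":0,"wy":0,"wz":0,"hand":1},
    {"x":-0.185,"y":0,"z":0,"wx":0,"wy":0,"wz":0,"hand":1},
    {"x":-0.195,"y":0,"z":0,"wx":0,"wy":0,"wz":0,"hand":1},
    {"x":-0.195,"y":0,"z":0,"wx":0,"wy":0,"wz":0,"hand":1},
  ],
)

```text
t: 33.8
tcp_pos: [0.4603, -0.0666, 0.2313]
ee_rot: [[0.001, -1.0, -0.001], [-0.0, -0.001, 1.0], [-1.0, -0.001, -0.0]]
contact_force: [-0.9, -0.5, -1.8]
gripper_width: 0.0136
```

```bash
python3 w.py w13 filter_lid .195 .46 -.067;  python3 st.py side s10 filter_lid .195 .46 -.067 press .1005 .481 -.235 brew_cup .0975 .481 -.235
```

```text
33.85 [ 0.4596 -0.0665  0.2303]
filter_lid 0.76 [322. 220.] [ 0.4608 -0.0668] 0.73
33.95 [ 0.4591 -0.0664  0.2293] [-0.1924  0.4511 -0.7052] 0.013847316959786285
filter_lid 0.97 [296. 168.] [ 0.4568 -0.0704] 0.767
press 0.64 [276. 153.] [ 0.481 -0.235] 0.0
brew_cup 0.94 [340. 255.] [ 0.4791 -0.2362] 0.818
```

Emit:
servo_tool(
  deltas=[
    {"x":0,"y":-0.003,"z":-0.02,"wx":0,"wy":0,"wz":0,"hand":1},
    {"x":0,"y":-0.007,"z":-0.055,"wx":0,"wy":0,"wz":0,"hand":1},
    {"x":0,"y":-0.012,"z":-0.095,"wx":0,"wy":0,"wz":0,"hand":1},
    {"x":0,"y":-0.016,"z":-0.13,"wx":0,"wy":0,"wz":0,"hand":1},
    {"x":0,"y":-0.02,"z":-0.155,"wx":0,"wy":0,"wz":0,"hand":1},
    {"x":0,"y":-0.0208,"z":-0.1684,"wx":0,"wy":0,"wz":0,"hand":1},
    {"x":0,"y":-0.0208,"z":-0.1684,"wx":0,"wy":0,"wz":0,"hand":1},
    {"x":0.01,"y":-0.0208,"z":-0.1684,"wx":0,"wy":0,"wz":0,"hand":1},
    {"x":0.02,"y":-0.0208,"z":-0.1684,"wx":0,"wy":0,"wz":0,"hand":1},
    {"x":0.02,"y":-0.0208,"z":-0.1684,"wx":0,"wy":0,"wz":0,"hand":1},
  ],
)

```text
t: 35.35
tcp_pos: [0.4799, -0.2338, 0.209]
ee_rot: [[-0.003, -1.0, -0.002], [0.002, -0.002, 1.0], [-1.0, 0.003, 0.002]]
contact_force: [-0.5, 0.6, -0.4]
gripper_width: 0.0135
```

```bash
python3 w.py w14 filter_lid .175 .481 -.235;  python3 st.py side s11 filter_lid .175 .481 -.235 brew_cup .0975 .481 -.235 filter_plate .09 .48 -.235
```

```text
35.4 [ 0.4804 -0.2341  0.2098]
filter_lid 0.91 [321. 219.] [ 0.4805 -0.2344] 0.694
35.5 [ 0.481  -0.2347  0.2108] [-0.4007  0.7245 -0.736 ] 0.013533360528466714
filter_lid 0.7 [347. 235.] [ 0.4797 -0.236 ] 0.743
brew_cup 0.96 [340. 264.] [ 0.4787 -0.236 ] 0.505
filter_plate 0.89 [338. 278.] [ 0.4767 -0.2361] 0.62
```

Emit:
servo_tool(
  deltas=[
    {"x":0.006,"y":0,"z":0,"wx":0,"wy":0,"wz":0,"hand":1},
    {"x":0.012,"y":0,"z":0,"wx":0,"wy":0,"wz":0,"hand":1},
    {"x":0.018,"y":0,"z":0,"wx":0,"wy":0,"wz":0,"hand":1},
    {"x":0.024,"y":0,"z":0,"wx":0,"wy":0,"wz":0,"hand":1},
    {"x":0.029,"y":0,"z":0,"wx":0,"wy":0,"wz":0,"hand":1},
    {"x":0.031,"y":0,"z":0,"wx":0,"wy":0,"wz":0,"hand":1},
    {"x":0.031,"y":0,"z":0,"wx":0,"wy":0,"wz":0,"hand":1},
  ],
)

```text
t: 36.52
tcp_pos: [0.4809, -0.235, 0.1796]
ee_rot: [[-0.0, -1.0, -0.001], [0.0, -0.001, 1.0], [-1.0, 0.0, 0.0]]
contact_force: [0.3, 0.6, -0.1]
gripper_width: 0.0136
```

Emit:
servo_tool(
  deltas=[
    {"x":0.002,"y":0,"z":0,"wx":0,"wy":0,"wz":0,"hand":1},
    {"x":0.004,"y":0,"z":0,"wx":0,"wy":0,"wz":0,"hand":1},
    {"x":0.005,"y":0,"z":0,"wx":0,"wy":0,"wz":0,"hand":1},
    {"x":0.005,"y":0,"z":0,"wx":0,"wy":0,"wz":0,"hand":1},
  ],
)

```text
t: 37.02
tcp_pos: [0.4811, -0.2351, 0.1751]
ee_rot: [[0.0, -1.0, -0.001], [-0.0, -0.001, 1.0], [-1.0, -0.0, -0.0]]
contact_force: [0.2, 1.0, 1.9]
gripper_width: 0.0135
```

Contact is just starting at the expected height (0.176); 1 mm more to confirm.

Emit:
servo_tool(
  deltas=[
    {"x":0.001,"y":0,"z":0,"wx":0,"wy":0,"wz":0,"hand":1},
    {"x":0.001,"y":0,"z":0,"wx":0,"wy":0,"wz":0,"hand":1},
    {"x":0.001,"y":0,"z":0,"wx":0,"wy":0,"wz":0,"hand":1},
  ],
)

```text
t: 37.4
tcp_pos: [0.4816, -0.2353, 0.175]
ee_rot: [[0.001, -1.0, -0.001], [-0.001, -0.001, 1.0], [-1.0, -0.001, -0.001]]
contact_force: [-1.3, 0.4, 5.4]
gripper_width: 0.0135
```

Emit:
servo_tool(
  deltas=[
    {"x":-0.001,"y":0,"z":0,"wx":0,"wy":0,"wz":0,"hand":0.7},
    {"x":-0.001,"y":0,"z":0,"wx":0,"wy":0,"wz":0,"hand":0.5},
    {"x":-0.001,"y":0,"z":0,"wx":0,"wy":0,"wz":0,"hand":0.3},
    {"x":-0.001,"y":0,"z":0,"wx":0,"wy":0,"wz":0,"hand":0.1},
    {"x":-0.01,"y":0,"z":0,"wx":0,"wy":0,"wz":0,"hand":0},
    {"x":-0.03,"y":0,"z":0,"wx":0,"wy":0,"wz":0,"hand":0},
    {"x":-0.06,"y":0,"z":0,"wx":0,"wy":0,"wz":0,"hand":0},
    {"x":-0.09,"y":0,"z":0,"wx":0,"wy":0,"wz":0,"hand":0},
    {"x":-0.1,"y":0,"z":0,"wx":0,"wy":0,"wz":0,"hand":0},
    {"x":-0.1,"y":0,"z":0,"wx":0,"wy":0,"wz":0,"hand":0},
  ],
)

```text
t: 38.65
tcp_pos: [0.4813, -0.2352, 0.2745]
ee_rot: [[0.001, -1.0, -0.001], [-0.001, -0.001, 1.0], [-1.0, -0.001, -0.001]]
contact_force: [-0.1, 1.4, 0.6]
gripper_width: 0.0426
```

```bash
python3 w.py w15 filter_lid .1395 .481 -.235;  python3 st.py side s12 filter_lid .1395 .481 -.235 filter_plate .09 .48 -.235; python3 -c "
import cv2,numpy as np
a=cv2.imread('pics/s12.png');b=cv2.imread('pics/w15.png')
cv2.imwrite('pics/m6.png',np.hstack([cv2.resize(a,(400,300)),cv2.resize(b[50:350,120:520],(400,300))]))"
```

```text
38.7 [ 0.4807 -0.2349  0.2732]
filter_lid 0.94 [322. 186.] [ 0.4821 -0.2354] 0.928
38.8 [ 0.4802 -0.2346  0.2721] [-0.7788  0.8769 -0.1538] 0.042980247798222924
filter_lid 0.7 [346. 249.] [ 0.4798 -0.2368] 0.881
filter_plate 0.87 [338. 280.] [ 0.4765 -0.2365] 0.596
```

View pics/m6.png

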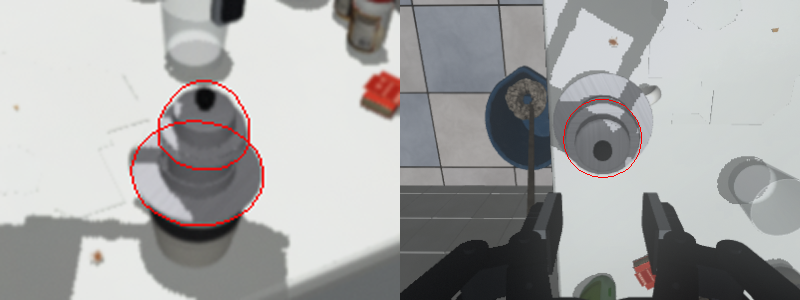

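The stack is upright, with the lid seated over the cup at the right height (fit IoU 0.93 with z = 139.5 mm). The gripper is clear, so I am handing in.

```bash
python3 -c "
from station import job_done; print(job_done())"
```

```text
the job is handed in; nothing more can be done
None
```

The drip filter is assembled on the mug in the required order: plate, brewing cup, press, lid. I handed it in at about 39 s of the 96 s allowed, and no verdict was reported.

- **Placing:** Each part was lowered until the wrist force rose (5–14 N) and then released. The tool heights were within about 1 mm of what the part sizes predict.
- **Last look:** The wrist camera put the lid at (0.482, -0.235) m, against (0.481, -0.235) for the cup. Plate and mug axes agreed to about 1–2 mm, and all parts look upright with the gripper about 100 mm clear.
- **Bystanders:** I never approached the tumbler, the beaker or the turquoise look-alike. I did not re-measure the tumbler or beaker at the end.
- **Disagreements:** Side-camera fits were steadily 2–4 mm off from the wrist-camera fits, so I treated that as calibration bias and followed the wrist camera. The side view never gave a usable fit of the press once it was in the cup, so its seating rests on the wrist view and the contact height. The gripper width also read about 1.5–2.5 mm below the true sizes throughout.

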